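# Gauge the electrode gap of a bench spot welder

### The job

Swing the spot welder's electrode turret round by its lever until the broad flat anvil clicks into place under the upper electrode. Then pick up the taper feeler gauge, lay its blade flat on the anvil and slide it, centred, in between anvil and upper electrode until it drags snugly (the sprung electrode just lifted by about a millimetre, not forced), and finish holding it by its handle at that depth; leave the other things on the bench alone.

Things in the scene. Friction and masses are not known exactly. Their poses are not given: they have to be found in the camera images.
- welder: Bench spot welder, 185 x 165 x 123 mm, fixed to the table at a varying place and yaw. Origin: on the table straight below the upper electrode's axis; x points from the open front into the throat (free for 65 mm behind that axis), y to the turret's side, z up. White housing behind; arm over the turret; nothing higher than 123 mm.
- turret: Steel disc 96 mm across on a vertical axis at welder y = +38 mm; 4 electrodes 38 mm from the axis. A spring plunger clicks it into 4 positions 90 degrees apart (pulls in within 5 degrees; 3 to 7 N at the grip to leave). Anvil at its own -y: right when its yaw equals the welder's. Starts 63 to 93 degrees anticlockwise of that (from above): turn clockwise, grip passing in front. Origin z = 24 mm.
- index_grip (a point): Top of the upright black grip of the turret's lever: a cylinder 12 mm across, 38 mm tall, top 84 mm above the table, 58 mm from the turret's axis, at 135 degrees in the turret's own frame. Pinch or push its upper 30 mm and move it round the turret's axis; the other electrodes end below 55 mm.
- anvil (a point): Centre of the top face of the flat anvil, a copper plate 36 mm (along the rim) x 24 mm (radial) x 8 mm, its top 58 mm above the table; the other three electrodes are narrow and 4 to 5 mm lower.
- head: The welder's arm, fixed. Origin and axes as the welder's, but shifted up by 0 to 1.2 mm (its clamping height, different each time).
- electrode: Upper electrode: round copper foot 14 mm across with a bevelled lower edge (flat face 9 mm across), sliding vertically in the arm against a spring (about 1.5 N to begin lifting, then 2.5 N per mm; 6 mm travel). A blade under it that lifts it by 1 mm drags with about 4 to 6 N along its length. Origin: centre of its lower face.
- electrode_face (a point): Centre of the upper electrode's lower face; at rest 61.6 mm above the origin of the arm (head), so 3.6 to 4.8 mm above the anvil's top. Lifted, it reads more in the arm's frame.
- gauge: Taper feeler gauge, loose, about 60 g, flat on the table. Black handle 42 (x) x 14 (y) x 24 mm high; origin under the handle's middle. Steel blade to +x, 14 mm wide, underside flat and flush with the handle's; 2 mm thick at the tip (x = 100 mm), 1 mm more per 12 mm up to 7 mm at x = 40 mm, then level. Touches the electrode first 19 to 34 mm behind the tip; each 12 mm more lifts it 1 mm.
- gauge_tip (a point): Middle of the blade's tip, 100 mm ahead of the gauge's origin, 1 mm above the blade's underside.
- model: Bystander: plaster tooth model, 55 x 68 x 28 mm, origin under its centre.
- flux: Bystander: small brown bottle with a black cap, 30 mm across, 58 mm tall, origin under its centre.
- dish: Bystander: small glass dish, 40 mm across, 27 mm tall, origin under its centre.

How it is judged:
By the outcome, as a careful person would: the job done as asked, in the order asked, and still so for the second after the job is handed in, while the arm keeps its last pose, push and grip.
It also fails if it takes over 67 s, if anything falls off the work surface, if the arm or the gripper's body presses on something with over 40 N, if the wrist force passes 120 N, or if a joint passes its speed limit or range.

### The arm

A 7-joint arm with a two-finger parallel gripper is mounted at the origin on a cart in front of the work surface, level with it; the furniture and walls round the work are solid. World frame = base frame: x ahead of the robot, y to its left, z up, the work surface at z = 0. Lengths are in m, angles in rad, forces in N, time in s.
With the tool pointing down it reaches from about 0.4 to 0.85 m from the base axis. Payload 4.5 kg.
Tool frame: the origin (TCP) lies between the finger pads, 19 mm behind the fingertips; this is the grasp point; z points along the fingers, y is the line along which they close (so a half turn about z gives the same grasp; the last joint's range is limited). The gripper opens to 88 mm and grips with 3 to 60 N. Pads are 18 mm wide; open, the fingers measure 123 mm over their backs; the gripper's body (75 mm by 187 mm) begins 45 mm behind the grasp point.
Start: joints at [-1.27, 0.689, -0.195, 1.565, 0.157, 0.902, -0.215], TCP at [0.165, 0.603, 0.257] pointing down, gripper open.
Joint ranges: [-3.01, 3.01], [-0.46, 2.08], [-1.47, 1.51], [0.13, 2.56], [-1, 4.14], [0.04, 2.09], [-2.66, 2.66]. Speed limits (rad/s): [2.57, 2.57, 3.14, 3.14, 3.14, 3.14, 3.14].

### API

Orientations are given as a unit quaternion [x, y, z, w].
In Python, from plant import r gives the robot as it stands.
- The arm moves only by the shell command python3 -m jog 'ROWS' [FORCE]. ROWS is JSON, a list of rows, each an object of numbers: "wx", "wy", "wz": the turn, a rotation vector about the world's x, y, z as a fraction of full scale; "dx", "dy", "dz": the shift along the world's x, y, z as a fraction of full scale; "hand": the closure, from 0 (fully open) to 1 (shut). In form: [{"wx": .., "wy": .., "wz": .., "dx": .., "dy": .., "dz": .., "hand": ..}, ...]. A call has 1 to 5 rows; each row shifts and turns the commanded pose from where the row before left it; what a row does not reach is not made up. Full scale, the value 1, is 0.25 m for a shift and 2 rad for a turn. A row lasts 1/12 s, in which the tool goes at most 41.7 mm and 7.16 degrees, less where a joint would pass 70% of its speed; a pose out of reach is approached as far as the arm can. A call with a number of a shift or a turn outside -1 to 1 is refused whole. A call with a gripper value outside its range is refused whole. The fingers move at their own pace and stop on an object; FORCE is the grip in N (left out, the last holds). Time passes only in rows, so rows that do not move let the fingers close. It gives the time, the measured TCP pose, the force, the opening and the grip force at its end, in the units of the state.
- r.get_state(): the state, without advancing time (a new reading comes with each control period).
- r.snapshot(name): name is "scene" or "top" or "wrist"; returns the picture (400x640x3 uint8, red, green, blue); there is no depth.
- r.camera_info(name): a dict with "mtx" (3x3 intrinsics, pixels), "R" (3x3) and "t" (3): a world point X has camera coordinates R X + t. Camera axes: x right, y down, z forward; pixel columns grow to the right and rows downward; lengths in m; the calibration is good to about 2 mm. A picture is of the moment at which its call begins: read the wrist's pose just before it. camera_info takes no time and is no camera call; for the wrist camera it gives the pose at the moment of the call.
- r.finish_job(): hands the job in; it is judged then, once.
Trained networks look in the newest picture that a camera, given by its name, has taken for a name from the list of things; names that differ only in an ending like _2 or _b are one class to them, and where a whole thing is asked for, a point or a joint stands for the part that bears it (a point fixed in the world has none). Each returns a list of dicts, best first, with "p" (0 to 1); they miss things now and then, are a little off and sometimes report something else, mostly with a low value. They report only what shows in the picture. A call takes as long as a camera call.
- r.search_frame(camera, query): "bbox" ([left, top, right, bottom] in pixels, round what is visible of it).
- r.masks_of(camera, query): "region" (400x640 bool, what is visible of it) and "bbox" ([left, top, right, bottom] in pixels, round what is visible of it).
The state is a dict: "clock": time; "q": joint angles; "qd": joint speeds; "joint_torque": joint torques, N m; "tool_pos": TCP position; "eef_rot": TCP orientation; "contact_force": force on the tool from outside, world axes, zero at the start; "moment": the same for the moment, N m; "opening": opening from 0.0 (shut) to 1.0 (fully open); "finger_force": force on a finger pad.
Only numpy, scipy, OpenCV 4.12 (cv2) and the standard library are available. Lean on these libraries where they do the work, as an engineer would, in place of code of your own. Each camera call takes 0.05 s, during which the arm holds its last target. There are 200 camera calls.

## Working session

There is one attempt and no reset: what is moved stays moved. The work goes in short steps, Python scripts to look and compute and a shell command to move; the robot and the scene stay as the last step left them, time stands still between calls to the robot, and variables do not carry over. Pictures are saved under pics/ and viewed, at most 10 in all, crops included, and the job is handed in when it is done.

```bash
ls; mkdir -p pics; cat > h.py <<'E'
import numpy as np, cv2
from plant import r
def snap(c,n):
    im=r.snapshot(c); cv2.imwrite(f'pics/{n}.png',im[:,:,::-1]); return im
def ray(c,uv):
    i=r.camera_info(c); d=i['R'].T@np.linalg.solve(np.array(i['mtx']),[uv[0],uv[1],1.]); o=-np.array(i['R']).T@np.array(i['t']); return o,d/np.linalg.norm(d)
def atz(c,uv,z):
    o,d=ray(c,uv); return o+d*(z-o[2])/d[2]
def proj(c,X):
    i=r.camera_info(c); p=np.array(i['mtx'])@(np.array(i['R'])@np.array(X)+i['t']); return p[:2]/p[2]
def tri(rays):
    A=0;b=0
    for o,d in rays:
        P=np.eye(3)-np.outer(d,d);A=A+P;b=b+P@o
    return np.linalg.solve(A,b)
E
python3 - <<'E'
from h import *
np.set_printoptions(precision=4,suppress=True)
a=snap('scene','s0');b=snap('top','t0')
for c in('scene','top'):
    i=r.camera_info(c);print(c,-np.array(i['R']).T@i['t'],i['R'][2],i['mtx'][0][0])
    for q in('welder','turret','index_grip','anvil','electrode','gauge','gauge_tip','model','flux','dish'):
        print(q,[(np.round(x['bbox']).tolist(),round(x['p'],2)) for x in r.search_frame(c,q)[:2]])
print(r.get_state())
cv2.imwrite('pics/both.png',np.vstack([a,b])[:,:,::-1])
E
```

```text
pics
scene [0.173  0.2577 0.7549] [ 0.4035 -0.5317 -0.7446] 389.6864231463336
welder [([268.0, 144.0, 355.0, 238.0], 0.85)]
turret [([293.0, 180.0, 332.0, 221.0], 0.64)]
index_grip [([291.0, 180.0, 331.0, 222.0], 0.81)]
anvil [([290.0, 178.0, 331.0, 223.0], 0.89)]
electrode []
gauge [([235.0, 266.0, 289.0, 280.0], 0.62)]
gauge_tip [([236.0, 262.0, 292.0, 280.0], 0.91)]
model [([399.0, 156.0, 421.0, 175.0], 0.66)]
flux [([190.0, 300.0, 211.0, 324.0], 0.74)]
dish [([358.0, 136.0, 371.0, 151.0], 0.5), ([290.0, 179.0, 333.0, 219.0], 0.37)]
top [ 0.4455 -0.2204  1.0844] [ 0.101   0.0121 -0.9948] 401.64350832025076
welder [([300.0, 138.0, 395.0, 234.0], 0.78)]
turret [([314.0, 177.0, 354.0, 220.0], 0.8)]
index_grip [([320.0, 177.0, 354.0, 219.0], 0.7)]
anvil [([318.0, 180.0, 356.0, 221.0], 0.68)]
electrode []
gauge [([250.0, 185.0, 272.0, 225.0], 0.78)]
gauge_tip [([249.0, 187.0, 269.0, 224.0], 0.69)]
model [([435.0, 230.0, 462.0, 257.0], 0.72)]
flux [([435.0, 182.0, 451.0, 198.0], 0.69), ([195.0, 186.0, 211.0, 201.0], 0.57)]
dish [([435.0, 181.0, 450.0, 200.0], 0.61)]
{'clock': 1.1, 'q': array([-1.2702,  0.6891, -0.1946,  1.5653,  0.1573,  0.9025, -0.2151]), 'qd': array([-0.0008,  0.0013, -0.0008, -0.0006,  0.0005, -0.0005, -0.0001]), 'joint_torque': array([  0.0003, -52.7512,  -1.2672, -15.3747,  -0.052 ,  -0.001 ,
         0.    ]), 'tool_pos': array([0.1648, 0.6029, 0.2575]), 'eef_rot': array([0.133 , 0.9911, 0.    , 0.    ]), 'contact_force': array([ 0.03  ,  0.2912, -0.3888]), 'moment': array([-0.028 ,  0.0118, -0.0173]), 'finger_force': 0.0, 'opening': 0.9954100234290744}
```

View pics/s0.png

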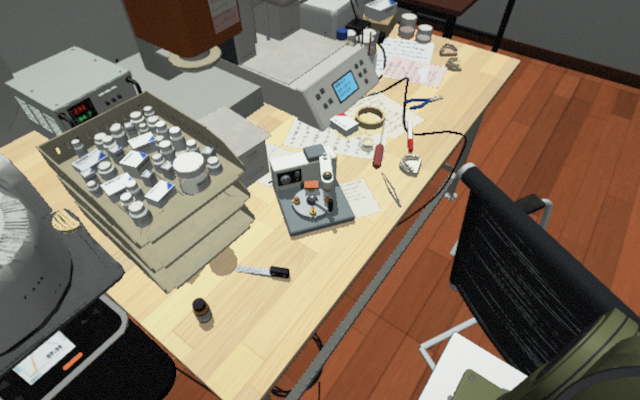

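View pics/t0.png

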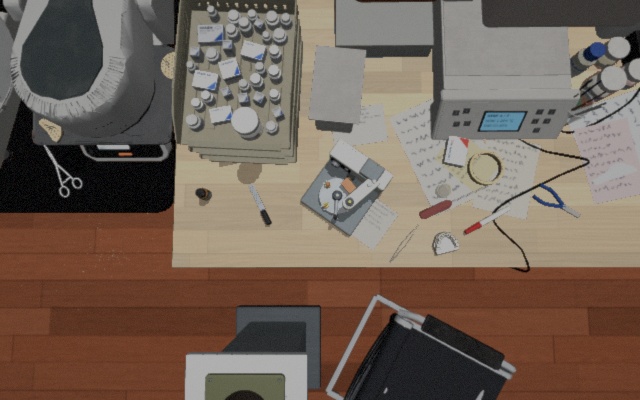

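Scene: welder at about (310,195) in "scene", gauge (263,271) with its handle to the right, flux at (201,312). Top: welder (345,190), gauge handle (265,217), tip (251,187), tray of bottles at upper left.

```bash
python3 - <<'E'
from h import *
np.set_printoptions(precision=3,suppress=True)
for n,c,uv,z in [('handle','top',(265,217),.012),('tip','top',(251,186),0),('flux','top',(203,194),.03),('tip s','scene',(237,268),0),('handle s','scene',(280,272),.02),
 ('turretc','top',(336,198),.03),('anvil','top',(348,185),.058),('grip','top',(337,196),.084),('weld corner bl','top',(343,235),0),('weld corner l','top',(301,199),0),('housing top','top',(360,158),.123),
 ('tablefront','top',(300,266),0),('tray','top',(290,150),.15),('org','top',(320,200),0),('tray corner','scene',(168,282),0),('grip s','scene',(329,200),.084),('anvil s','scene',(311,184),.058)]:
    print(n,atz(c,uv,z))
for X in ([0,0,0],[.165,.603,.257],[0.5,0,0]): print(X,proj('top',X),proj('scene',X))
b=cv2.imread('pics/t0.png')[130:240,235:405]; s=cv2.imread('pics/s0.png')[135:285,225:365]
b=cv2.resize(b,(680,440),interpolation=cv2.INTER_CUBIC)
cv2.imwrite('pics/tc.png',b)
cv2.imwrite('pics/sc.png',cv2.resize(s,(560,600),interpolation=cv2.INTER_CUBIC))
E
```

```text
handle [ 0.508 -0.048  0.012]
tip [ 0.594 -0.006  0.   ]
flux [0.569 0.115 0.03 ]
tip s [ 0.597 -0.006  0.   ]
handle s [ 0.504 -0.047  0.02 ]
turretc [ 0.557 -0.238  0.03 ]
anvil [ 0.587 -0.268  0.058]
grip [ 0.556 -0.239  0.084]
weld corner bl [ 0.46  -0.257  0.   ]
weld corner l [ 0.557 -0.143  0.   ]
housing top [ 0.644 -0.295  0.123]
tablefront [ 0.377 -0.141  0.   ]
tray [ 0.659 -0.127  0.15 ]
org [ 0.555 -0.195  0.   ]
tray corner [0.694 0.109 0.   ]
grip s [ 0.507 -0.232  0.084]
anvil s [ 0.586 -0.268  0.058]
[0, 0, 0] [244.762 414.058] [501.012 460.359]
[0.165, 0.603, 0.257] [-80.901 381.991] [ -98.398 1348.048]
[0.5, 0, 0] [248.051 220.29 ] [268.009 293.254]
```

View pics/tc.png

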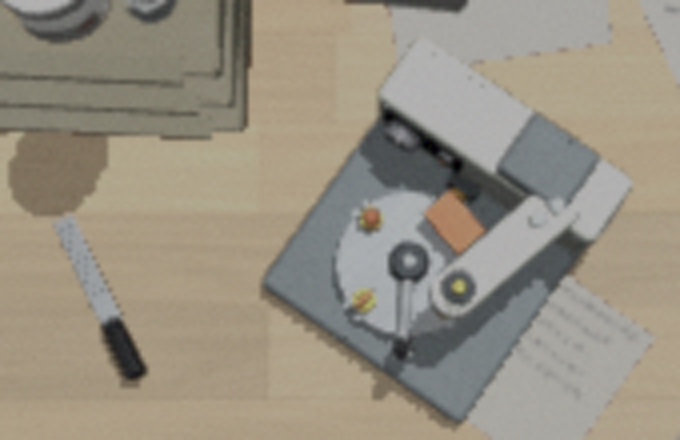

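The turret axis is at about (337,195) and the anvil up-right of it. The grip is at (335,217), the upper electrode at (349,202), and the welder yaw is about -40°. I'll travel to a view above the work.

```bash
python3 -m jog '[{"dx":0.13,"dy":-0.08,"dz":0.08},{"dx":0.13,"dy":-0.08,"dz":0.08},{"dx":0.13,"dy":-0.08,"dz":0.08},{"dx":0.13,"dy":-0.08,"dz":0.08},{"dx":0.12,"dy":-0.11}]'; python3 -m jog '[{"dx":0.10,"dy":-0.12},{"dx":0.10,"dy":-0.12},{"dx":0.08,"dy":-0.14},{"dx":0.06,"dy":-0.15},{"dx":0.04,"dy":-0.15}]'; python3 -c "
from plant import r;print(r.get_state()['q'])"
```

```text
[-1.27020279  0.68907197 -0.19456663  1.56528825  0.1572998   0.90251569
 -0.21513129]invalid input
invalid input
```

```bash
python3 -m jog '[{"wx":0,"wy":0,"wz":0,"dx":0.13,"dy":-0.08,"dz":0.08,"hand":0},{"wx":0,"wy":0,"wz":0,"dx":0.13,"dy":-0.08,"dz":0.08,"hand":0},{"wx":0,"wy":0,"wz":0,"dx":0.13,"dy":-0.08,"dz":0.08,"hand":0},{"wx":0,"wy":0,"wz":0,"dx":0.13,"dy":-0.08,"dz":0.08,"hand":0},{"wx":0,"wy":0,"wz":0,"dx":0.12,"dy":-0.11,"dz":0,"hand":0}]'; python3 -c "
from plant import r;print(r.get_state()['q'])"
```

```text
clock: 1.52
tool_pos: [0.3226, 0.5, 0.3388]
eef_rot: [0.133, 0.991, 0.004, 0.001]
contact_force: [0.8, 1.8, -0.2]
opening: 1.002
finger_force: 0.0
[-0.94579313  0.55987954 -0.22158108  1.55846994  0.13649881  1.02936111
  0.10070612]
```

```bash
python3 -m jog '[{"wx":0,"wy":0,"wz":0,"dx":0.1,"dy":-0.12,"dz":0,"hand":0},{"wx":0,"wy":0,"wz":0,"dx":0.1,"dy":-0.12,"dz":0,"hand":0},{"wx":0,"wy":0,"wz":0,"dx":0.08,"dy":-0.14,"dz":0,"hand":0},{"wx":0,"wy":0,"wz":0,"dx":0.06,"dy":-0.15,"dz":0,"hand":0},{"wx":0,"wy":0,"wz":0,"dx":0.04,"dy":-0.15,"dz":0,"hand":0}]';  python3 -m jog '[{"wx":0,"wy":0,"wz":0,"dx":0.06,"dy":-0.15,"dz":0,"hand":0},{"wx":0,"wy":0,"wz":0,"dx":0.04,"dy":-0.15,"dz":0,"hand":0},{"wx":0,"wy":0,"wz":0,"dx":0.02,"dy":-0.16,"dz":0,"hand":0},{"wx":0,"wy":0,"wz":0,"dx":0,"dy":-0.16,"dz":0,"hand":0},{"wx":0,"wy":0,"wz":0,"dx":0,"dy":-0.16,"dz":0,"hand":0}]'; python3 -m jog '[{"wx":0,"wy":0,"wz":0,"dx":0,"dy":-0.16,"dz":0,"hand":0},{"wx":0,"wy":0,"wz":0,"dx":-0.02,"dy":-0.12,"dz":0,"hand":0},{"wx":0,"wy":0,"wz":0,"dx":-0.02,"dy":0,"dz":0,"hand":0},{"wx":0,"wy":0,"wz":0,"dx":0,"dy":0,"dz":0,"hand":0}]'
python3 - <<'E'
from h import *
print(r.get_state()['q'],r.get_state()['tool_pos'])
a=snap('wrist','w1'); i=r.camera_info('wrist'); print(-np.array(i['R']).T@i['t'],i['R'][2])
np.savez('w1.npz',R=i['R'],t=i['t'],K=i['mtx'])
for q in('anvil','index_grip','electrode','head','turret','gauge','flux'):
    print(q,[(np.round(x['bbox']).tolist(),round(x['p'],2)) for x in r.search_frame('wrist',q)[:2]])
E
```

```text
clock: 1.93
tool_pos: [0.4171, 0.3259, 0.3348]
eef_rot: [0.134, 0.991, 0.0, 0.001]
contact_force: [-0.2, -0.8, 0.2]
opening: 1.0
finger_force: 0.0
clock: 2.35
tool_pos: [0.4456, 0.1311, 0.3349]
eef_rot: [0.133, 0.991, 0.0, 0.0]
contact_force: [1.4, -0.8, 0.4]
opening: 0.999
finger_force: 0.0
clock: 2.68
tool_pos: [0.4346, 0.0613, 0.3349]
eef_rot: [0.135, 0.991, -0.0, -0.0]
contact_force: [0.1, 1.2, -0.1]
opening: 1.001
finger_force: 0.0
[-0.08905043  0.34135232 -0.21675732  1.98340303  0.09843469  0.82739487
  0.93939301] [0.43461524 0.06126487 0.33494881]
[0.36067842 0.0838682  0.46275454] [ 0.29230451 -0.0798363  -0.95298701]
anvil [([142.0, 254.0, 191.0, 298.0], 0.95), ([121.0, 230.0, 207.0, 377.0], 0.69)]
index_grip [([142.0, 252.0, 190.0, 297.0], 0.79), ([4.0, 236.0, 17.0, 273.0], 0.41)]
electrode []
head []
turret [([140.0, 251.0, 189.0, 298.0], 0.59)]
gauge [([258.0, 213.0, 318.0, 265.0], 0.95)]
flux [([261.0, 211.0, 315.0, 262.0], 0.51)]
```

View pics/w1.png

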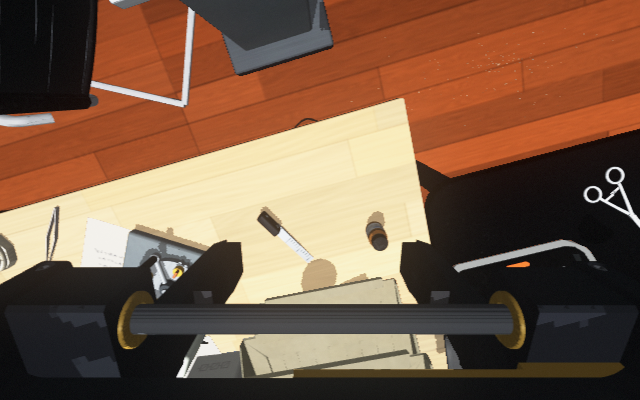

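The wrist view shows the gauge at (285,237), with its handle at (268,222) and tip at (310,260), and flux at (376,235). The welder sits behind the left finger, so I'll move on towards it.

```bash
cat > look.py <<'E'
from h import *; import sys
n=sys.argv[1]; np.set_printoptions(precision=4,suppress=True)
s=r.get_state();print(s['q'],s['tool_pos'])
i=r.camera_info('wrist');a=snap('wrist',n)
np.savez(n+'.npz',R=i['R'],t=i['t'],K=i['mtx'])
for q in sys.argv[2:]:
    for x in r.masks_of('wrist',q)[:2]:
        m=x['region'].astype(np.uint8);M=cv2.moments(m,True)
        print(q,round(x['p'],2),np.round(x['bbox']),'centroid',round(M['m10']/max(M['m00'],1),1),round(M['m01']/max(M['m00'],1),1))
E
python3 -m jog '[{"wx":0,"wy":0,"wz":0,"dx":0.06,"dy":-0.14,"dz":0,"hand":0},{"wx":0,"wy":0,"wz":0,"dx":0.06,"dy":-0.14,"dz":0,"hand":0},{"wx":0,"wy":0,"wz":0,"dx":0.06,"dy":-0.14,"dz":0,"hand":0},{"wx":0,"wy":0,"wz":0,"dx":0.06,"dy":-0.14,"dz":0,"hand":0},{"wx":0,"wy":0,"wz":0,"dx":0,"dy":0,"dz":0,"hand":0}]' | head -2
python3 look.py w2 gauge
python3 -m jog '[{"wx":0,"wy":0,"wz":0,"dx":0.06,"dy":-0.14,"dz":0,"hand":0},{"wx":0,"wy":0,"wz":0,"dx":0.06,"dy":-0.14,"dz":0,"hand":0},{"wx":0,"wy":0,"wz":0,"dx":0.04,"dy":-0.14,"dz":0,"hand":0},{"wx":0,"wy":0,"wz":0,"dx":0,"dy":-0.14,"dz":0,"hand":0},{"wx":0,"wy":0,"wz":0,"dx":0,"dy":0,"dz":0,"hand":0}]' | head -2
python3 -m jog '[{"wx":0,"wy":0,"wz":0,"dx":0.06,"dy":-0.14,"dz":0,"hand":0},{"wx":0,"wy":0,"wz":0,"dx":0.04,"dy":-0.14,"dz":0,"hand":0},{"wx":0,"wy":0,"wz":0,"dx":0,"dy":0,"dz":0,"hand":0}]' | head -2
python3 look.py w3 anvil index_grip electrode head turret
```

```text
clock: 3.5
tool_pos: [0.4977, -0.085, 0.3345]
[ 0.1919  0.4324 -0.1756  1.8183  0.0999  0.897   1.2633] [ 0.4977 -0.085   0.3345]
gauge 0.79 [337. 149. 391. 209.] centroid 361.9 178.6
gauge 0.65 [209. 192. 270. 257.] centroid 241.1 224.1
clock: 4.02
tool_pos: [0.5347, -0.2237, 0.3343]
clock: 4.27
tool_pos: [0.5607, -0.2928, 0.3341]
[ 0.4898  0.6215 -0.154   1.443   0.1063  1.0832  1.6129] [ 0.5607 -0.2928  0.3341]
anvil 0.98 [330. 112. 391. 195.] centroid 362.2 154.8
index_grip 0.71 [330. 109. 392. 192.] centroid 362.8 154.3
electrode 0.27 [269.  90. 417. 261.] centroid 347.9 176.7
head 0.88 [292. 139. 351. 211.] centroid 322.1 173.7
turret 0.82 [331. 113. 393. 195.] centroid 362.8 154.6
turret 0.48 [172. 198. 203. 228.] centroid 187.3 211.2
```

```bash
python3 -c "
import cv2,numpy as np
a=cv2.imread('pics/w2.png');b=cv2.imread('pics/w3.png')
cv2.imwrite('pics/w23.png',np.vstack([a[0:300],b[0:300]]))"
```

```text
(no output)
```

View pics/w23.png

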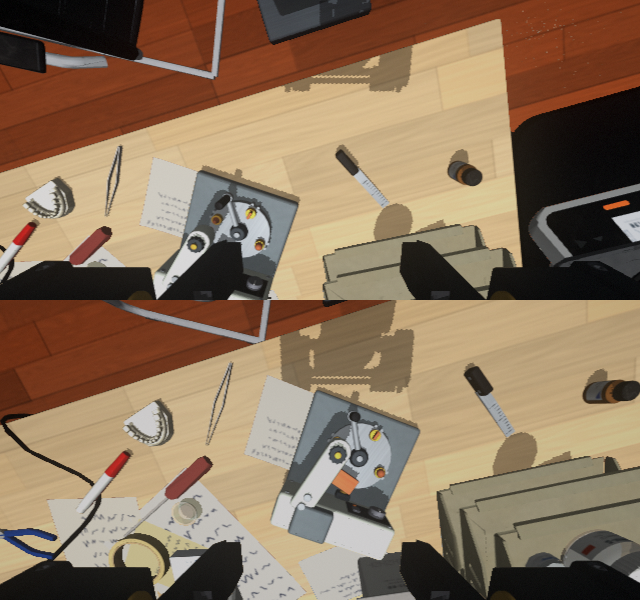

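```bash
python3 -c "
import cv2,numpy as np
a=cv2.imread('pics/w2.png');b=cv2.imread('pics/w3.png')
z=lambda im,x,y,w,h:cv2.resize(im[y:y+h,x:x+w],(w*3,h*3),interpolation=cv2.INTER_CUBIC)
o=np.zeros((600,800,3),np.uint8)
def p(im,X,Y): o[Y:Y+im.shape[0],X:X+im.shape[1]]=im
p(z(a,180,160,120,115),0,0);p(z(a,330,145,65,70),0,345);p(z(b,460,60,53,82),200,345);p(z(b,270,80,145,180),362,0)
cv2.imwrite('pics/crop.png',o)"
```

```text
(no output)
```

View pics/crop.png

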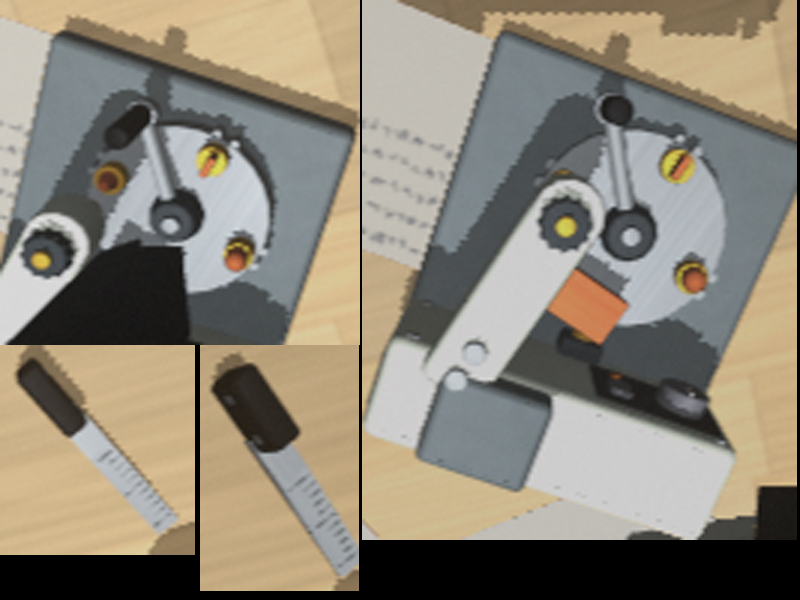

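```bash
cat > m.py <<'E'
from h import *
np.set_printoptions(precision=4,suppress=True)
D={k:np.load(k+'.npz') for k in('w2','w3')}
def rayd(k,uv):
    i=D[k];d=i['R'].T@np.linalg.solve(i['K'],[*uv,1.]);return -i['R'].T@i['t'],d/np.linalg.norm(d)
def az(k,uv,z):
    o,d=rayd(k,uv);return o+d*(z-o[2])/d[2]
P={'grip':((219.3,206),(355,116.7),.084),'knob':((236.7,235),(359.3,158.7),.08),'adj':((193.3,246.7),(338,156),.123),
'c1':((200.7,171.7),(316.7,90.7),.01),'c2':((297.7,203.3),(414.3,126.7),.01),
'eo':((259,246),(380,172.7),.054),'ey':((250.7,213.3),(376,135),.054),
'tip':((386,204.3),(510,135.7),.002),'junc':((356.7,172.7),(484,92.3),.024),'back':((339.3,152.7),(470.7,71),.024)}
for n,(a,b,z) in P.items(): print(n,tri([rayd('w2',a),rayd('w3',b)]),az('w2',a,z),az('w3',b,z))
E
python3 m.py
```

```text
grip [ 0.5077 -0.2344  0.0808] [ 0.5076 -0.2328  0.084 ] [ 0.507  -0.2349  0.084 ]
knob [ 0.5655 -0.2394  0.0518] [ 0.5559 -0.2272  0.08  ] [ 0.56   -0.2416  0.08  ]
adj [ 0.5415 -0.268   0.123 ] [ 0.541  -0.2681  0.123 ] [ 0.542  -0.2678  0.123 ]
c1 [ 0.4621 -0.2723  0.0118] [ 0.4631 -0.2728  0.01  ] [ 0.4611 -0.2726  0.01  ]
c2 [ 0.5527 -0.1435  0.0054] [ 0.5547 -0.1418  0.01  ] [ 0.5489 -0.146   0.01  ]
eo [ 0.5945 -0.2149  0.0463] [ 0.5916 -0.212   0.054 ] [ 0.5922 -0.216   0.054 ]
ey [ 0.5406 -0.2089  0.0448] [ 0.5377 -0.2058  0.054 ] [ 0.5396 -0.2102  0.054 ]
tip [ 0.6029 -0.002  -0.0049] [ 0.5986 -0.0034  0.002 ] [ 0.6027 -0.0053  0.002 ]
junc [ 0.5307 -0.0381  0.0063] [ 0.5284 -0.0384  0.024 ] [ 0.5271 -0.048   0.024 ]
back [ 0.4945 -0.0558  0.0095] [ 0.4919 -0.0561  0.024 ] [ 0.4946 -0.0625  0.024 ]
```

```bash
python3 -m jog '[{"wx":0,"wy":0,"wz":0,"dx":-0.053,"dy":0.058,"dz":-0.12,"hand":0.5},{"wx":0,"wy":0,"wz":0,"dx":-0.053,"dy":0.058,"dz":-0.12,"hand":0.5},{"wx":0,"wy":0,"wz":0,"dx":-0.053,"dy":0.058,"dz":-0.12,"hand":0.5},{"wx":0,"wy":0,"wz":0,"dx":-0.053,"dy":0.058,"dz":-0.12,"hand":0.5},{"wx":0,"wy":0,"wz":0.04,"dx":0,"dy":0,"dz":-0.12,"hand":0.5}]' 20
python3 -m jog '[{"wx":0,"wy":0,"wz":0.04,"dx":0,"dy":0,"dz":-0.12,"hand":0.5},{"wx":0,"wy":0,"wz":0,"dx":0,"dy":0,"dz":0,"hand":0.5}]'
python3 look.py w4 index_grip
```

```text
clock: 4.98
tool_pos: [0.5049, -0.224, 0.1844]
eef_rot: [0.09, 0.996, 0.001, -0.001]
contact_force: [0.7, 0.1, 0.0]
opening: 0.646
finger_force: 0.0
clock: 5.15
tool_pos: [0.5043, -0.2261, 0.1507]
eef_rot: [0.051, 0.999, 0.002, -0.004]
contact_force: [-0.9, 0.8, -0.8]
opening: 0.507
finger_force: 0.0
[ 0.4377  0.7532 -0.1665  1.8722  0.2184  0.5432  1.5956] [ 0.5043 -0.2261  0.1507]
index_grip 0.71 [269. 202. 366. 304.] centroid 319.5 257.3
```

```bash
python3 -m jog '[{"wx":0,"wy":0,"wz":0,"dx":0.012,"dy":-0.033,"dz":-0.06,"hand":0.5},{"wx":0,"wy":0,"wz":0,"dx":0,"dy":0,"dz":-0.1,"hand":0.5},{"wx":0,"wy":0,"wz":0,"dx":0,"dy":0,"dz":-0.1,"hand":0.5},{"wx":0,"wy":0,"wz":0,"dx":0,"dy":0,"dz":0,"hand":0.5},{"wx":0,"wy":0,"wz":0,"dx":0,"dy":0,"dz":0,"hand":0.5}]' 20
python3 look.py w5
```

```text
clock: 5.67
tool_pos: [0.5112, -0.2372, 0.0911]
eef_rot: [0.054, 0.999, -0.0, 0.0]
contact_force: [0.1, 0.4, -0.1]
opening: 0.499
finger_force: 0.0
[ 0.4301  0.8575 -0.1323  1.8766  0.2461  0.4223  1.5812] [ 0.5112 -0.2372  0.0911]
```

View pics/w5.png

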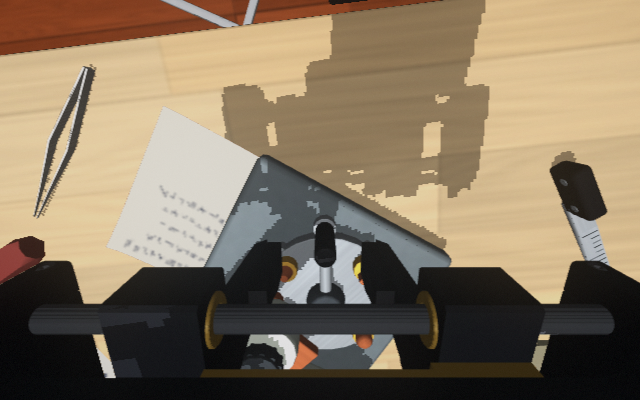

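The grip stands between the fingers at (325,245). I'll lower the last 9 mm and close.

```bash
python3 -m jog '[{"wx":0,"wy":0,"wz":0,"dx":-0.014,"dy":0.01,"dz":-0.04,"hand":0.5},{"wx":0,"wy":0,"wz":0,"dx":0,"dy":0,"dz":0,"hand":0.9},{"wx":0,"wy":0,"wz":0,"dx":0,"dy":0,"dz":0,"hand":0.9},{"wx":0,"wy":0,"wz":0,"dx":0,"dy":0,"dz":0,"hand":0.9},{"wx":0,"wy":0,"wz":0,"dx":0,"dy":0,"dz":0,"hand":0.9}]' 10
python3 -m jog '[{"wx":0,"wy":0,"wz":0,"dx":0,"dy":0,"dz":0,"hand":0.9},{"wx":0,"wy":0,"wz":0,"dx":0,"dy":0,"dz":0,"hand":0.9},{"wx":0,"wy":0,"wz":0,"dx":0,"dy":0,"dz":0,"hand":0.9}]'
```

```text
clock: 6.13
tool_pos: [0.5078, -0.2351, 0.081]
eef_rot: [0.054, 0.999, -0.0, 0.001]
contact_force: [0.2, 0.4, 0.3]
opening: 0.219
finger_force: 0.0
clock: 6.38
tool_pos: [0.5075, -0.2349, 0.0804]
eef_rot: [0.053, 0.999, -0.0, 0.001]
contact_force: [-0.3, 0.2, 5.2]
opening: 0.132
finger_force: 10.0
```

```bash
python3 -m jog '[{"wx":0,"wy":0,"wz":-0.0436,"dx":0.0023,"dy":0.0201,"dz":0.004,"hand":0.9},{"wx":0,"wy":0,"wz":-0.0436,"dx":0.004,"dy":0.0198,"dz":0,"hand":0.9},{"wx":0,"wy":0,"wz":-0.0436,"dx":0.0058,"dy":0.0194,"dz":0,"hand":0.9},{"wx":0,"wy":0,"wz":-0.0436,"dx":0.0074,"dy":0.0188,"dz":0,"hand":0.9},{"wx":0,"wy":0,"wz":-0.0436,"dx":0.009,"dy":0.0181,"dz":0,"hand":0.9}]' 15
```

```text
clock: 6.8
tool_pos: [0.5149, -0.2113, 0.0806]
eef_rot: [0.27, 0.963, -0.0, 0.001]
contact_force: [1.5, -1.9, -3.7]
opening: 0.131
finger_force: 15.0
```

```bash
python3 -m jog '[{"wx":0,"wy":0,"wz":-0.0436,"dx":0.0106,"dy":0.0173,"dz":0,"hand":0.9},{"wx":0,"wy":0,"wz":-0.0436,"dx":0.012,"dy":0.0163,"dz":0,"hand":0.9},{"wx":0,"wy":0,"wz":-0.0436,"dx":0.0134,"dy":0.0152,"dz":0,"hand":0.9},{"wx":0,"wy":0,"wz":-0.0436,"dx":0.0147,"dy":0.0139,"dz":0,"hand":0.9},{"wx":0,"wy":0,"wz":0,"dx":0,"dy":0,"dz":0,"hand":0.9}]'
```

```text
clock: 7.22
tool_pos: [0.5285, -0.1954, 0.0806]
eef_rot: [0.432, 0.902, -0.0, 0.002]
contact_force: [2.6, -3.3, -3.6]
opening: 0.129
finger_force: 15.0
```

```bash
python3 -m jog '[{"wx":0,"wy":0,"wz":-0.0436,"dx":0.0158,"dy":0.0126,"dz":0,"hand":0.9},{"wx":0,"wy":0,"wz":-0.0436,"dx":0.0169,"dy":0.0112,"dz":0,"hand":0.9},{"wx":0,"wy":0,"wz":-0.0436,"dx":0.0178,"dy":0.0097,"dz":0,"hand":0.9},{"wx":0,"wy":0,"wz":-0.0436,"dx":0.0186,"dy":0.0081,"dz":0,"hand":0.9},{"wx":0,"wy":0,"wz":0,"dx":0,"dy":0,"dz":0,"hand":0.9}]'
```

```text
clock: 7.63
tool_pos: [0.5438, -0.1868, 0.0806]
eef_rot: [0.582, 0.813, -0.001, 0.001]
contact_force: [0.2, -4.0, -3.3]
opening: 0.13
finger_force: 15.0
```

```bash
python3 -m jog '[{"wx":0,"wy":0,"wz":-0.0218,"dx":0.0096,"dy":0.0032,"dz":0,"hand":0.9},{"wx":0,"wy":0,"wz":0,"dx":0,"dy":0,"dz":0,"hand":0.9}]'; python3 -m jog '[{"wx":0,"wy":0,"wz":-0.0218,"dx":0.0096,"dy":0.003,"dz":0,"hand":0.9},{"wx":0,"wy":0,"wz":0,"dx":0,"dy":0,"dz":0,"hand":0.9}]'
```

```text
clock: 7.8
tool_pos: [0.5442, -0.1866, 0.0805]
eef_rot: [0.599, 0.801, -0.002, -0.001]
contact_force: [-2.4, -5.5, -1.2]
opening: 0.129
finger_force: 15.0
clock: 7.97
tool_pos: [0.5446, -0.1867, 0.0805]
eef_rot: [0.617, 0.787, -0.004, -0.002]
contact_force: [-6.5, -6.8, 2.2]
opening: 0.131
finger_force: 15.0
```

```bash
python3 - <<'E'
from h import *
from scipy.optimize import least_squares
P=np.array([(.5075,-.2349),(.5149,-.2113),(.5285,-.1954),(.5438,-.1868),(.5446,-.1867)])
f=least_squares(lambda c:np.hypot(*(P-c).T)-.058,[.565,-.239]);print(f.x,f.fun, np.degrees(np.arctan2(*(P-f.x).T[::-1])))
w=r.snapshot('wrist');t=r.snapshot('top');s=r.snapshot('scene')
o=np.zeros((600,800,3),np.uint8)
o[:400,:640]=w
z=cv2.resize(t[130:240,290:400],(330,330),interpolation=cv2.INTER_CUBIC);o[270:,470:]=z[:,:330]
z=cv2.resize(s[135:245,255:365],(330,330),interpolation=cv2.INTER_CUBIC);o[270:,:330]=z
cv2.imwrite('pics/c6.png',o[:,:,::-1])
E
```

```text
[ 0.56502767 -0.24074779] [-1.75870719e-04  1.37387367e-04  2.29654260e-04 -2.60601460e-05
 -2.20652651e-04] [174.19572443 149.56765361 128.85146951 111.47892129 110.70437678]
```

View pics/c6.png

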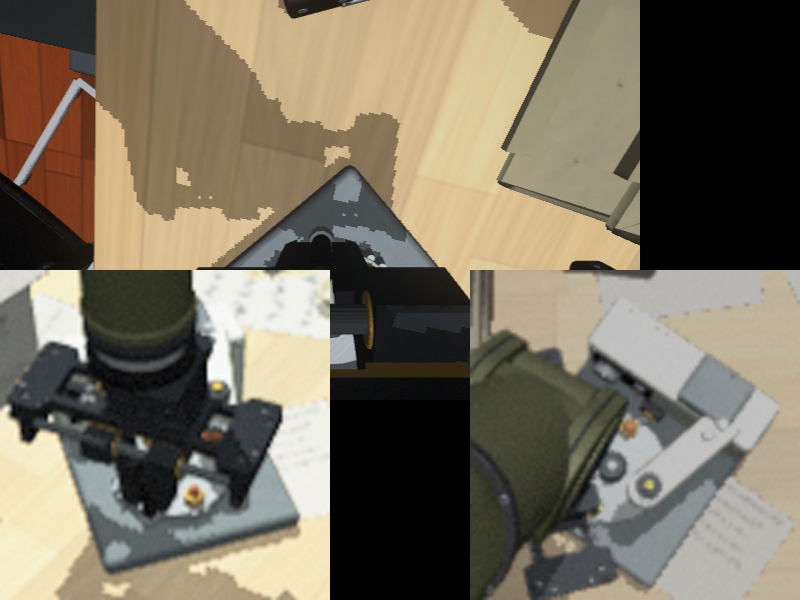

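```bash
python3 - <<'E'
from plant import r
import numpy as np
np.set_printoptions(precision=3,suppress=True)
s=r.get_state();print(s['q'],s['qd'],s['tool_pos'],s['eef_rot'],s['contact_force'],s['moment'],s['joint_torque'])
E
```

```text
[ 0.155  0.897  0.162  1.845 -0.296  0.428  0.77 ] [ 0.003 -0.001 -0.004  0.001  0.001 -0.002 -0.001] [ 0.545 -0.187  0.08 ] [ 0.616  0.787 -0.003 -0.002] [-5.437 -6.567  1.45 ] [-1.506  1.24   0.122] [ -4.722 -53.698  -0.689 -10.078  -1.253  -0.399  -0.113]
```

Motion stalled about 14° short, with the resisting force growing. The gripper body's end lies near the housing corner. I'll open slightly, raise and turn the tool parallel to the housing.

```bash
python3 -m jog '[{"wx":0,"wy":0,"wz":0,"dx":0,"dy":0,"dz":0,"hand":0.78},{"wx":0,"wy":0,"wz":0,"dx":0,"dy":0,"dz":0,"hand":0.78},{"wx":0,"wy":0,"wz":0,"dx":0,"dy":0,"dz":0.02,"hand":0.78},{"wx":0,"wy":0,"wz":0,"dx":0,"dy":0,"dz":0,"hand":0.78}]'; python3 look.py w7 index_grip
```

```text
clock: 8.45
tool_pos: [0.5469, -0.1827, 0.0858]
eef_rot: [0.616, 0.788, -0.001, -0.002]
contact_force: [-4.3, -0.7, -0.9]
opening: 0.221
finger_force: 2.6
[ 0.1506  0.8877  0.1606  1.8424 -0.2969  0.4387  0.7672] [ 0.5469 -0.1827  0.0858]
index_grip 0.61 [277. 227. 380. 368.] centroid 319.5 309.5
```

```bash
python3 -m jog '[{"wx":0,"wy":0,"wz":0.06,"dx":-0.009,"dy":-0.016,"dz":0,"hand":0.75},{"wx":0,"wy":0,"wz":0.06,"dx":0,"dy":0,"dz":0,"hand":0.75},{"wx":0,"wy":0,"wz":0.06,"dx":0,"dy":0,"dz":0,"hand":0.75},{"wx":0,"wy":0,"wz":0.06,"dx":0,"dy":0,"dz":0,"hand":0.75},{"wx":0,"wy":0,"wz":0.06,"dx":0,"dy":0,"dz":0,"hand":0.75}]'
python3 -m jog '[{"wx":0,"wy":0,"wz":0,"dx":0,"dy":0,"dz":0,"hand":0.9},{"wx":0,"wy":0,"wz":0,"dx":0,"dy":0,"dz":0,"hand":0.9},{"wx":0,"wy":0,"wz":0,"dx":0,"dy":0,"dz":0,"hand":0.9},{"wx":0,"wy":0,"wz":0,"dx":0,"dy":0,"dz":0,"hand":0.9}]'
```

```text
clock: 8.97
tool_pos: [0.5483, -0.1859, 0.0864]
eef_rot: [0.352, 0.936, 0.001, 0.001]
contact_force: [0.3, 0.0, 0.2]
opening: 0.253
finger_force: 0.0
clock: 9.3
tool_pos: [0.5465, -0.1884, 0.0863]
eef_rot: [0.357, 0.934, -0.001, 0.0]
contact_force: [-2.2, -5.0, 5.0]
opening: 0.128
finger_force: 15.0
```

```bash
python3 -m jog '[{"wx":0,"wy":0,"wz":0,"dx":0.0096,"dy":0.003,"dz":0,"hand":0.9},{"wx":0,"wy":0,"wz":0,"dx":0.0096,"dy":0.003,"dz":0,"hand":0.9},{"wx":0,"wy":0,"wz":0,"dx":0,"dy":0,"dz":0,"hand":0.9}]'
```

```text
clock: 9.55
tool_pos: [0.5475, -0.188, 0.0861]
eef_rot: [0.358, 0.934, -0.002, -0.003]
contact_force: [-9.3, -6.3, 8.9]
opening: 0.129
finger_force: 15.0
```

```bash
python3 -m jog '[{"wx":0,"wy":0,"wz":0,"dx":0.0098,"dy":0.0024,"dz":0,"hand":0.9},{"wx":0,"wy":0,"wz":0,"dx":0.0098,"dy":0.002,"dz":0,"hand":0.9},{"wx":0,"wy":0,"wz":0,"dx":0,"dy":0,"dz":0,"hand":0.9}]'
```

```text
clock: 9.8
tool_pos: [0.5558, -0.1851, 0.0862]
eef_rot: [0.357, 0.934, -0.0, -0.0]
contact_force: [-1.3, -2.6, 1.9]
opening: 0.133
finger_force: 15.0
```

```bash
python3 -m jog '[{"wx":0,"wy":0,"wz":0,"dx":0,"dy":0,"dz":0,"hand":0.6},{"wx":0,"wy":0,"wz":0,"dx":0,"dy":0,"dz":0,"hand":0.6},{"wx":0,"wy":0,"wz":0,"dx":0,"dy":0,"dz":0,"hand":0.6},{"wx":0,"wy":0,"wz":0,"dx":0,"dy":0,"dz":0.08,"hand":0.6},{"wx":0,"wy":0,"wz":0,"dx":0,"dy":0,"dz":0.12,"hand":0.6}]'
python3 -m jog '[{"wx":0,"wy":0,"wz":0,"dx":0.02,"dy":-0.08,"dz":0.12,"hand":0},{"wx":0,"wy":0,"wz":0,"dx":0.03,"dy":-0.08,"dz":0.12,"hand":0},{"wx":0,"wy":0,"wz":0,"dx":0.04,"dy":-0.08,"dz":0.12,"hand":0},{"wx":0,"wy":0,"wz":0,"dx":0.04,"dy":-0.08,"dz":0.12,"hand":0},{"wx":0,"wy":0,"wz":0,"dx":0,"dy":0,"dz":0,"hand":0}]'|head -2
python3 look.py w8 anvil head electrode
python3 - <<'E'
import cv2,numpy as np
a=cv2.imread('pics/w8.png')
o=cv2.resize(a[60:260,200:460],(780,600),interpolation=cv2.INTER_CUBIC);cv2.imwrite('pics/w8c.png',o)
E
```

```text
clock: 10.22
tool_pos: [0.5548, -0.1827, 0.1337]
eef_rot: [0.355, 0.935, 0.0, -0.003]
contact_force: [0.3, -0.0, -0.1]
opening: 0.399
finger_force: 0.0
clock: 10.63
tool_pos: [0.5932, -0.2705, 0.2624]
[ 0.3328  0.7118  0.0432  1.4948 -0.0322  0.9203  1.2235] [ 0.5932 -0.2705  0.2624]
anvil 0.56 [284.  91. 366. 181.] centroid 328.8 132.6
head 0.98 [264. 129. 303. 230.] centroid 282.4 176.9
electrode 0.68 [445.   2. 501.  28.] centroid 474.9 9.2
```

View pics/w8c.png

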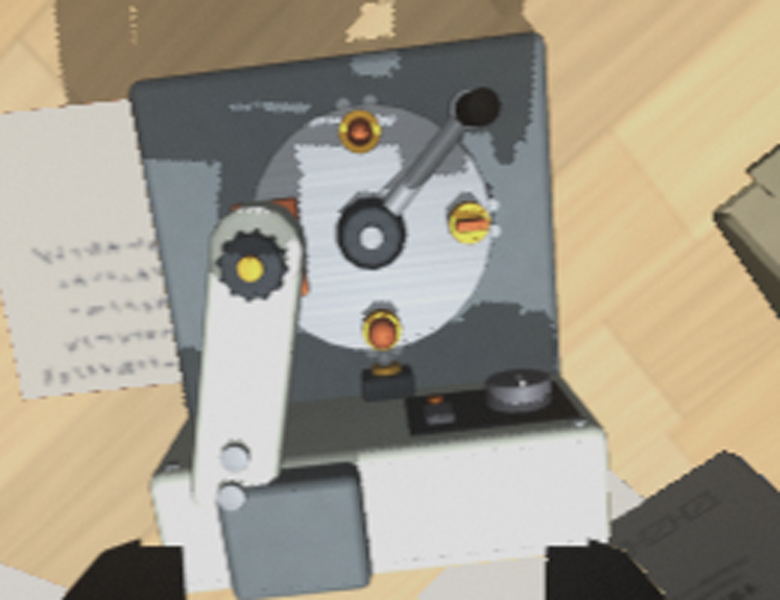

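The anvil is now under the arm. The other electrodes are at (360,130), (470,222) and (382,330) in the crop, and the plunger at (383,380) lines up with the rear one. Now to compare the turret and welder yaws.

```bash
cat > m2.py <<'E'
from m import *
D['w8']=np.load('w8.npz')
g=lambda p,z:az('w8',(p[0]/3+200,p[1]/3+60),z)[:2]
ang=lambda v:np.degrees(np.arctan2(v[1],v[0]))
mx,px,py=g((360,130),.053),g((382,330),.053),g((470,222),.053)
print('turret yaw',ang(px-mx),ang(py-(px+mx)/2)-90,'C',(px+mx)/2,np.linalg.norm(px-mx))
for z in(.0,.012):
  a,b,c=g((132,85),z),g((545,35),z),g((558,375),z);print('front edge',ang(b-a)-90,'side',ang(c-b),np.linalg.norm(b-a))
print('arm edges',ang(g((292,470),.12)-g((301,250),.12)),ang(g((195,490),.12)-g((209,260),.12)), ang(g((218,470),.12)-g((209,260),.12)))
print('housing front top',ang(g((600,430),.12)-g((155,475),.12))-90)
E0=g((250,268),.123);print('E',E0,'grip',g((478,106),.084))
print('E->C',ang((px+mx)/2-E0)-90)
E
python3 m2.py | tail -9
```

```text
junc [ 0.5307 -0.0381  0.0063] [ 0.5284 -0.0384  0.024 ] [ 0.5271 -0.048   0.024 ]
back [ 0.4945 -0.0558  0.0095] [ 0.4919 -0.0561  0.024 ] [ 0.4946 -0.0625  0.024 ]
turret yaw -35.44325073289866 -35.450214758894106 C [ 0.5643 -0.2384] 0.07421325874241719
front edge -35.595955402268416 side -35.87091893570917 0.17032970200854894
front edge -35.59595540226841 side -35.87091893570916 0.1650741362147447
arm edges -45.64577607115342 -48.66384932849364 -42.707946488547094
housing front top -35.909586788894465
E [ 0.5412 -0.2679] grip [ 0.5544 -0.1833]
E->C -38.147301928743424
```

The turret yaw of -35.4° matches the welder's -35.7°, so it has clicked in. Next is the gauge.

```bash
python3 -m jog '[{"wx":0,"wy":0,"wz":0.06,"dx":-0.05,"dy":0.085,"dz":0,"hand":0},{"wx":0,"wy":0,"wz":0.06,"dx":-0.05,"dy":0.085,"dz":0,"hand":0},{"wx":0,"wy":0,"wz":0.06,"dx":-0.05,"dy":0.085,"dz":0,"hand":0},{"wx":0,"wy":0,"wz":0.06,"dx":-0.05,"dy":0.085,"dz":0,"hand":0},{"wx":0,"wy":0,"wz":0.06,"dx":-0.05,"dy":0.085,"dz":0,"hand":0}]'|head -3
python3 -m jog '[{"wx":0,"wy":0,"wz":0.06,"dx":-0.05,"dy":0.085,"dz":0,"hand":0},{"wx":0,"wy":0,"wz":0.06,"dx":-0.05,"dy":0.085,"dz":0,"hand":0},{"wx":0,"wy":0,"wz":0.06,"dx":-0.05,"dy":0.085,"dz":0,"hand":0},{"wx":0,"wy":0,"wz":0.06,"dx":-0.05,"dy":0.085,"dz":0,"hand":0},{"wx":0,"wy":0,"wz":0.055,"dx":-0.04,"dy":0.085,"dz":0,"hand":0}]'|head -3
python3 -m jog '[{"wx":0,"wy":0,"wz":0,"dx":0,"dy":0,"dz":-0.1,"hand":0},{"wx":0,"wy":0,"wz":0,"dx":0,"dy":0,"dz":0,"hand":0}]'|head -3
python3 look.py w9 gauge gauge_tip
python3 - <<'E'
from m import *
D['w9']=np.load('w9.npz')
for x in r.masks_of('wrist','gauge')[:1]:
    m=x['region'].astype(np.uint8);im=cv2.imread('pics/w9.png').max(2)
    for nm,mm,z in(('blade',(m>0)&(im>110),.002),('handle',(m>0)&(im<=110),.02)):
        ys,xs=np.nonzero(mm);print(nm,len(xs))
        if len(xs)>20:
            P=np.array([az('w9',(u,v),z)[:2] for u,v in zip(xs,ys)]);c=P.mean(0);w,V=np.linalg.eigh(np.cov((P-c).T));d=V[:,1]
            t=(P-c)@d;print(c,'yaw',np.degrees(np.arctan2(d[1],d[0])),'ends',c+d*t.min(),c+d*t.max(),'width',4*np.sqrt(w[0]))
E
```

```text
clock: 11.25
tool_pos: [0.5243, -0.1553, 0.2542]
eef_rot: [0.06, 0.998, 0.001, -0.002]
clock: 11.67
tool_pos: [0.4635, -0.0497, 0.2546]
eef_rot: [-0.233, 0.972, 0.001, -0.002]
clock: 11.83
tool_pos: [0.4627, -0.0495, 0.2278]
eef_rot: [-0.232, 0.973, 0.002, -0.004]
[ 0.1931  0.546  -0.2828  2.0551  0.2627  0.5824  1.766 ] [ 0.4627 -0.0495  0.2278]
gauge 0.74 [298. 193. 312. 278.] centroid 304.4 235.6
gauge 0.5 [  0.  85. 220. 278.] centroid 107.4 191.9
gauge_tip 0.56 [297. 196. 316. 280.] centroid 304.3 234.7
grip [ 0.5077 -0.2344  0.0808] [ 0.5076 -0.2328  0.084 ] [ 0.507  -0.2349  0.084 ]
knob [ 0.5655 -0.2394  0.0518] [ 0.5559 -0.2272  0.08  ] [ 0.56   -0.2416  0.08  ]
adj [ 0.5415 -0.268   0.123 ] [ 0.541  -0.2681  0.123 ] [ 0.542  -0.2678  0.123 ]
c1 [ 0.4621 -0.2723  0.0118] [ 0.4631 -0.2728  0.01  ] [ 0.4611 -0.2726  0.01  ]
c2 [ 0.5527 -0.1435  0.0054] [ 0.5547 -0.1418  0.01  ] [ 0.5489 -0.146   0.01  ]
eo [ 0.5945 -0.2149  0.0463] [ 0.5916 -0.212   0.054 ] [ 0.5922 -0.216   0.054 ]
ey [ 0.5406 -0.2089  0.0448] [ 0.5377 -0.2058  0.054 ] [ 0.5396 -0.2102  0.054 ]
tip [ 0.6029 -0.002  -0.0049] [ 0.5986 -0.0034  0.002 ] [ 0.6027 -0.0053  0.002 ]
junc [ 0.5307 -0.0381  0.0063] [ 0.5284 -0.0384  0.024 ] [ 0.5271 -0.048   0.024 ]
back [ 0.4945 -0.0558  0.0095] [ 0.4919 -0.0561  0.024 ] [ 0.4946 -0.0625  0.024 ]
blade 515
[ 0.5667 -0.0204] yaw -153.45616611650382 ends [ 0.5987 -0.0044] [ 0.5338 -0.0368] width 0.016749526089663177
handle 399
[ 0.5095 -0.0491] yaw -154.98480536215828 ends [ 0.53   -0.0395] [ 0.4889 -0.0587] width 0.015888046911009975
```

```bash
python3 -m jog '[{"wx":0,"wy":0,"wz":0,"dx":0.08,"dy":-0.006,"dz":-0.1,"hand":0.3},{"wx":0,"wy":0,"wz":-0.005,"dx":0.08,"dy":-0.006,"dz":-0.12,"hand":0.5},{"wx":0,"wy":0,"wz":0,"dx":0,"dy":0,"dz":-0.14,"hand":0.5},{"wx":0,"wy":0,"wz":0,"dx":0,"dy":0,"dz":-0.14,"hand":0.5},{"wx":0,"wy":0,"wz":0,"dx":0,"dy":0,"dz":0,"hand":0.5}]' 30
python3 look.py w10 gauge
```

```text
clock: 12.45
tool_pos: [0.5036, -0.0552, 0.101]
eef_rot: [-0.224, 0.975, 0.001, -0.005]
contact_force: [-0.6, -0.3, 0.4]
opening: 0.645
finger_force: 0.0
[ 0.1168  0.8047 -0.1623  2.0332  0.3573  0.3398  1.6868] [ 0.5036 -0.0552  0.101 ]
gauge 0.81 [315. 197. 336. 305.] centroid 324.8 247.9
```

```bash
python3 -m jog '[{"wx":0,"wy":0,"wz":0,"dx":-0.006,"dy":0.011,"dz":-0.1,"hand":0.5},{"wx":0,"wy":0,"wz":0,"dx":0,"dy":0,"dz":-0.1,"hand":0.5},{"wx":0,"wy":0,"wz":0,"dx":0,"dy":0,"dz":-0.06,"hand":0.5},{"wx":0,"wy":0,"wz":0,"dx":0,"dy":0,"dz":-0.04,"hand":0.5},{"wx":0,"wy":0,"wz":0,"dx":0,"dy":0,"dz":0,"hand":0.5}]'
python3 - <<'E'
from m import r,proj,np
s=r.get_state();print(s['tool_pos'],s['eef_rot'],s['contact_force'])
E
```

```text
clock: 12.97
tool_pos: [0.5056, -0.0523, 0.0315]
eef_rot: [-0.224, 0.975, -0.0, 0.001]
contact_force: [-0.1, -0.2, 0.1]
opening: 0.501
finger_force: 0.0
grip [ 0.5077 -0.2344  0.0808] [ 0.5076 -0.2328  0.084 ] [ 0.507  -0.2349  0.084 ]
knob [ 0.5655 -0.2394  0.0518] [ 0.5559 -0.2272  0.08  ] [ 0.56   -0.2416  0.08  ]
adj [ 0.5415 -0.268   0.123 ] [ 0.541  -0.2681  0.123 ] [ 0.542  -0.2678  0.123 ]
c1 [ 0.4621 -0.2723  0.0118] [ 0.4631 -0.2728  0.01  ] [ 0.4611 -0.2726  0.01  ]
c2 [ 0.5527 -0.1435  0.0054] [ 0.5547 -0.1418  0.01  ] [ 0.5489 -0.146   0.01  ]
eo [ 0.5945 -0.2149  0.0463] [ 0.5916 -0.212   0.054 ] [ 0.5922 -0.216   0.054 ]
ey [ 0.5406 -0.2089  0.0448] [ 0.5377 -0.2058  0.054 ] [ 0.5396 -0.2102  0.054 ]
tip [ 0.6029 -0.002  -0.0049] [ 0.5986 -0.0034  0.002 ] [ 0.6027 -0.0053  0.002 ]
junc [ 0.5307 -0.0381  0.0063] [ 0.5284 -0.0384  0.024 ] [ 0.5271 -0.048   0.024 ]
back [ 0.4945 -0.0558  0.0095] [ 0.4919 -0.0561  0.024 ] [ 0.4946 -0.0625  0.024 ]
[ 0.5056 -0.0523  0.0315] [-0.2241  0.9746 -0.0002  0.0006] [-0.0999 -0.2153  0.1438]
```

```bash
sed -i 's/^for n,(a,b,z).*$//' m.py; python3 -m jog '[{"wx":0,"wy":0,"wz":0,"dx":-0.014,"dy":0,"dz":-0.028,"hand":0.5},{"wx":0,"wy":0,"wz":0,"dx":0,"dy":0,"dz":0,"hand":0.9},{"wx":0,"wy":0,"wz":0,"dx":0,"dy":0,"dz":0,"hand":0.9},{"wx":0,"wy":0,"wz":0,"dx":0,"dy":0,"dz":0,"hand":0.9},{"wx":0,"wy":0,"wz":0,"dx":0,"dy":0,"dz":0,"hand":0.9}]' 30
python3 -m jog '[{"wx":0,"wy":0,"wz":0,"dx":0,"dy":0,"dz":0,"hand":0.9},{"wx":0,"wy":0,"wz":0,"dx":0,"dy":0,"dz":0,"hand":0.9},{"wx":0,"wy":0,"wz":0,"dx":0,"dy":0,"dz":0,"hand":0.9}]'; python3 look.py w11 gauge; python3 -c "
from plant import r;print(r.get_state()['tool_pos'],r.get_state()['eef_rot'])"
```

```text
clock: 13.38
tool_pos: [0.5022, -0.0523, 0.0249]
eef_rot: [-0.224, 0.975, -0.0, 0.001]
contact_force: [0.6, -0.7, -0.6]
opening: 0.223
finger_force: 0.0
clock: 13.63
tool_pos: [0.5019, -0.0523, 0.0245]
eef_rot: [-0.224, 0.975, -0.0, 0.001]
contact_force: [0.0, 0.4, 6.1]
opening: 0.154
finger_force: 30.0
[ 0.0524  0.9498 -0.066   2.0624  0.3954  0.1397  1.6453] [ 0.5019 -0.0523  0.0245]
gauge 0.92 [307. 234. 339. 371.] centroid 321.6 293.9
[ 0.50190418 -0.05226016  0.02454858] [-2.24302060e-01  9.74519405e-01 -2.05451247e-04  6.87405904e-04]
```

```bash
python3 - <<'E'
from m import *
D['w11']=np.load('w11.npz')
x=r.masks_of('wrist','gauge')[0];m=x['region'];im=cv2.imread('pics/w11.png').max(2)
ys,xs=np.nonzero(m&(im>110));P=np.array([az('w11',(u,v),.003)[:2] for u,v in zip(xs,ys)]);c=P.mean(0);w,V=np.linalg.eigh(np.cov((P-c).T));d=V[:,1];t=(P-c)@d
print(len(xs),c,np.degrees(np.arctan2(d[1],d[0])),c+d*t.min(),c+d*t.max())
E
python3 -m jog '[{"wx":0,"wy":0,"wz":0,"dx":0,"dy":0,"dz":0.1,"hand":0.9},{"wx":0,"wy":0,"wz":0,"dx":0,"dy":0,"dz":0.12,"hand":0.9},{"wx":0,"wy":0,"wz":0,"dx":0,"dy":0,"dz":0.12,"hand":0.9},{"wx":0,"wy":0,"wz":0,"dx":0,"dy":0,"dz":0.12,"hand":0.9},{"wx":0,"wy":0,"wz":-0.05,"dx":-0.03,"dy":-0.05,"dz":0.12,"hand":0.9}]'
python3 -m jog '[{"wx":0,"wy":0,"wz":-0.06,"dx":-0.035,"dy":-0.06,"dz":0,"hand":0.9},{"wx":0,"wy":0,"wz":-0.06,"dx":-0.035,"dy":-0.06,"dz":0,"hand":0.9},{"wx":0,"wy":0,"wz":-0.06,"dx":-0.035,"dy":-0.06,"dz":0,"hand":0.9},{"wx":0,"wy":0,"wz":-0.06,"dx":-0.035,"dy":-0.06,"dz":0,"hand":0.9},{"wx":0,"wy":0,"wz":-0.06,"dx":-0.035,"dy":-0.06,"dz":0,"hand":0.9}]'
python3 -m jog '[{"wx":0,"wy":0,"wz":-0.06,"dx":-0.035,"dy":-0.06,"dz":0,"hand":0.9},{"wx":0,"wy":0,"wz":-0.06,"dx":-0.035,"dy":-0.06,"dz":0,"hand":0.9},{"wx":0,"wy":0,"wz":-0.06,"dx":-0.03,"dy":-0.06,"dz":0,"hand":0.9},{"wx":0,"wy":0,"wz":-0.06,"dx":0,"dy":0,"dz":0,"hand":0.9},{"wx":0,"wy":0,"wz":0,"dx":0,"dy":0,"dz":0,"hand":0.9}]'
python3 look.py w12 gauge head anvil gauge_tip
```

```text
783 [ 0.5644 -0.0219] -153.64500288341185 [ 0.5773 -0.0155] [ 0.5274 -0.0402]
clock: 14.2
tool_pos: [0.4951, -0.062, 0.1704]
eef_rot: [-0.177, 0.984, 0.001, 0.001]
contact_force: [1.2, -0.3, -1.0]
opening: 0.156
finger_force: 30.0
clock: 14.62
tool_pos: [0.4493, -0.1403, 0.169]
eef_rot: [0.126, 0.992, 0.0, -0.0]
contact_force: [-0.5, -0.6, -0.7]
opening: 0.156
finger_force: 30.0
clock: 15.03
tool_pos: [0.4242, -0.1855, 0.1688]
eef_rot: [0.358, 0.934, -0.0, -0.0]
contact_force: [-0.6, 0.3, -0.4]
opening: 0.153
finger_force: 30.0
[ 0.2914  0.6431  0.033   2.1341 -0.0536  0.3658  1.2057] [ 0.4242 -0.1855  0.1688]
gauge 0.94 [308. 234. 338. 373.] centroid 321.5 292.4
head 0.83 [335. 344. 359. 370.] centroid 342.3 356.8
anvil 0.72 [335. 300. 356. 356.] centroid 348.4 341.8
anvil 0.27 [312. 233. 341. 370.] centroid 321.6 292.7
gauge_tip 0.68 [308. 231. 339. 369.] centroid 321.5 293.2
```

```bash
python3 -m jog '[{"wx":0,"wy":0,"wz":0.052,"dx":0.021,"dy":-0.014,"dz":0,"hand":0.9},{"wx":0,"wy":0,"wz":0,"dx":0,"dy":0,"dz":-0.12,"hand":0.9},{"wx":0,"wy":0,"wz":0,"dx":0,"dy":0,"dz":-0.12,"hand":0.9},{"wx":0,"wy":0,"wz":0,"dx":0,"dy":0,"dz":-0.06,"hand":0.9},{"wx":0,"wy":0,"wz":0,"dx":0,"dy":0,"dz":0,"hand":0.9}]'
cat > st.py <<'E'
from m import *
s=r.get_state();q=s['eef_rot'];p=s['tool_pos'];xw=np.array([.813,-.582]);yw=np.array([.582,.813])
from scipy.spatial.transform import Rotation as Ro
M=Ro.from_quat(q).as_matrix();f=s['contact_force']
print('t',s['clock'],'TCP',p,'x_w',p[:2]@xw,'y_w',p[:2]@yw,'blade yaw',np.degrees(np.arctan2(M[1,1],M[0,1]))-89.55,'zaxis',M[:,2],'F xw,yw,z',f[:2]@xw,f[:2]@yw,f[2],'M',s['moment'])
E
python3 st.py
```

```text
clock: 15.7
tool_pos: [0.4292, -0.187, 0.0913]
eef_rot: [0.306, 0.952, 0.0, -0.002]
contact_force: [-0.1, -0.1, 0.5]
opening: 0.152
finger_force: 30.0
t 15.7 TCP [ 0.4292 -0.187   0.0913] x_w 0.4577393769653608 y_w 0.0977680287431627 blade yaw -35.13458534045998 zaxis [-0.0044  0.0025 -1.    ] F xw,yw,z -0.025752865466712082 -0.08820310905084124 0.5140181154997123 M [-0.0023  0.0606  0.0257]
```

```bash
python3 - <<'E'
from m import *
s=r.get_state();i=r.camera_info('wrist');im=r.snapshot('wrist');np.savez('w13.npz',R=i['R'],t=i['t'],K=i['mtx'])
cv2.imwrite('pics/w13.png',im[:,:,::-1])
def pj(X):
    p=i['mtx']@(i['R']@np.array(X)+i['t']);return p[:2]/p[2]
xw=np.array([.813,-.582]);yw=np.array([.582,.813])
T=s['tool_pos'];zb=T[2]-.0245
W=lambda x,y,z:[*(x*xw+y*yw),z]
tx=T[:2]@xw;ty=T[:2]@yw-.0005
print('tip',pj(W(tx+.108,ty,zb+.001)),pj(W(tx+.108,ty+.007,zb+.001)),pj(W(tx+.108,ty-.007,zb+.001)))
ex,ey=.5973,.0962
print('anvil corners',[pj(W(ex+a*.018,ey+b*.012,.058)) for a in(-1,1) for b in(-1,1)],'E top',pj(W(ex,ey,.123)))
hsv=cv2.cvtColor(im,cv2.COLOR_RGB2HSV);m=(hsv[...,0]<16)&(hsv[...,1]>130)&(hsv[...,2]>90)
n,l,st,c=cv2.connectedComponentsWithStats(m[200:].astype(np.uint8))
print([(a.tolist(),b.round(1).tolist()) for a,b in zip(st[1:],c[1:]) if a[4]>15])
o=cv2.resize(im[270:400,240:440],(800,520),interpolation=cv2.INTER_CUBIC)
cv2.imwrite('pics/w13c.png',o[:,:,::-1])
E
```

```text
tip [319.5087 394.1958] [329.7796 394.1948] [309.2385 394.1968]
anvil corners [array([301.6567, 395.9077]), array([334.6606, 395.9045]), array([302.624 , 431.5926]), array([334.0473, 431.5928])] E top [317.084  534.7919]
[([0, 0, 220, 101, 12857], [88.5, 34.3])]
```

View pics/w13c.png

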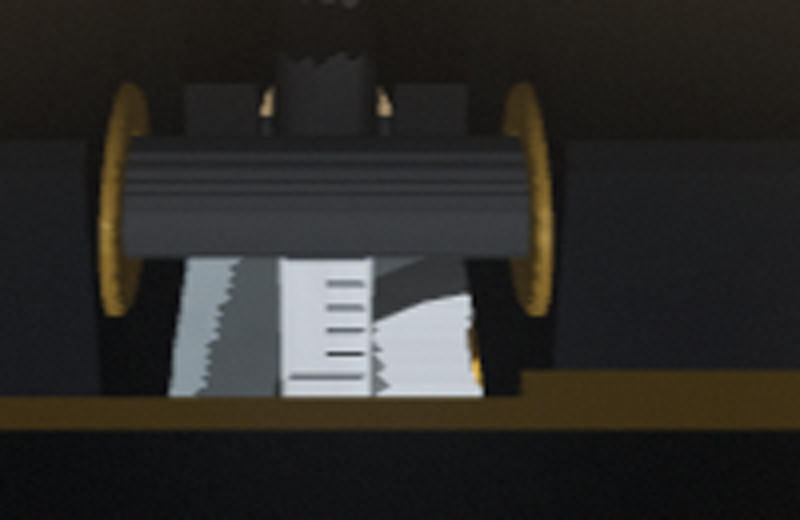

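The blade runs straight ahead between the fingers, with its edges at crop x 281 to 372. The anvil itself is hidden below the gripper frame. I'll refine the electrode axis from the earlier close view.

```bash
python3 - <<'E'
import numpy as np,contextlib,io
with contextlib.redirect_stdout(io.StringIO()):
    from m2 import *
xw=np.array([.813,-.582]);yw=np.array([.582,.813])
f=lambda p:(round(p@xw,4),round(p@yw,4))
for z in(.0455,.05):
    mx,px,py=g((360,130),z),g((382,330),z),g((470,222),z)
    print(z,np.linalg.norm(px-mx)); c=(px+mx)/2; print('E via mid',f(c-.038*yw),'via py',f(py-.076*yw))
a,b=g((297,200),.058),g((306,292),.058);print('anvil corners->E',f(a+.018*xw-.012*yw),f(b-.018*xw-.012*yw),np.linalg.norm(a-b))
print('adj',f(E0)); print('grip->E',f(g((478,106),.084)+.041*xw-.079*yw))
print('w23 tri',f(np.array([.5415,-.268])),'pinch',f(np.array([.5558,-.1851])+.041*xw-.079*yw))
q=np.array([.0,.0]);print('front edge mid',f(g((132,85),.01)),f(g((545,35),.01)))
E
```

```text
0.0455 0.07587023508194976
E via mid (np.float64(0.5984), np.float64(0.0966)) via py (np.float64(0.5983), np.float64(0.0966))
0.05 0.07487604927823018
E via mid (np.float64(0.5979), np.float64(0.0966)) via py (np.float64(0.5978), np.float64(0.0961))
anvil corners->E (np.float64(0.6), np.float64(0.0969)) (np.float64(0.5978), np.float64(0.0957)) 0.03384973275497571
adj (np.float64(0.5959), np.float64(0.0972))
grip->E (np.float64(0.5984), np.float64(0.0946))
w23 tri (np.float64(0.5962), np.float64(0.0973)) pinch (np.float64(0.6006), np.float64(0.094))
front edge mid (np.float64(0.5332), np.float64(0.0454)) (np.float64(0.5332), np.float64(0.2113))
```

```bash
python3 -m jog '[{"wx":0,"wy":0,"wz":-0.0035,"dx":-0.003,"dy":-0.004,"dz":-0.028,"hand":0.9},{"wx":0,"wy":0,"wz":0,"dx":0,"dy":0,"dz":0,"hand":0.9}]'>/dev/null; python3 st.py; python3 -m jog '[{"wx":0,"wy":0,"wz":0,"dx":0.024,"dy":-0.0172,"dz":0,"hand":0.9},{"wx":0,"wy":0,"wz":0,"dx":0.024,"dy":-0.0172,"dz":0,"hand":0.9},{"wx":0,"wy":0,"wz":0,"dx":0.024,"dy":-0.0172,"dz":0,"hand":0.9},{"wx":0,"wy":0,"wz":0,"dx":0,"dy":0,"dz":0,"hand":0.9}]'>/dev/null; python3 st.py
```

```text
t 15.9167 TCP [ 0.4298 -0.1893  0.087 ] x_w 0.45965699232071644 y_w 0.09624136351692508 blade yaw -35.67680259679508 zaxis [ 0.0008 -0.0002 -1.    ] F xw,yw,z -0.2013635310195128 -0.42097543587223163 -0.8518713529843205 M [-0.0388  0.0428  0.0018]
t 16.25 TCP [ 0.4489 -0.203   0.0872] x_w 0.4830684279390183 y_w 0.09619698949813683 blade yaw -35.70909883219072 zaxis [ 0.0015 -0.0005 -1.    ] F xw,yw,z -0.020387175456877682 -0.026755084101779195 -0.5214696014154367 M [-0.0283  0.0748 -0.0059]
```

```bash
python3 -m jog '[{"wx":0,"wy":0,"wz":0,"dx":0,"dy":0,"dz":-0.012,"hand":0.9},{"wx":0,"wy":0,"wz":0,"dx":0,"dy":0,"dz":0,"hand":0.9}]'>/dev/null; python3 st.py; python3 -m jog '[{"wx":0,"wy":0,"wz":0,"dx":0,"dy":0,"dz":-0.004,"hand":0.9},{"wx":0,"wy":0,"wz":0,"dx":0,"dy":0,"dz":0,"hand":0.9}]'>/dev/null; python3 st.py;  python3 -m jog '[{"wx":0,"wy":0,"wz":0,"dx":0,"dy":0,"dz":-0.004,"hand":0.9},{"wx":0,"wy":0,"wz":0,"dx":0,"dy":0,"dz":0,"hand":0.9}]'>/dev/null; python3 st.py
```

```text
t 16.4167 TCP [ 0.4478 -0.2022  0.0836] x_w 0.48175076580872045 y_w 0.09619680036257086 blade yaw -35.68262679898814 zaxis [ 0.0006 -0.0001 -1.    ] F xw,yw,z -0.08519380394718627 0.3664986582829725 -1.1820863691283314 M [-0.033   0.0109  0.0115]
t 16.5833 TCP [ 0.4476 -0.2021  0.0827] x_w 0.4814777663092846 y_w 0.0962003041941802 blade yaw -35.67703321698124 zaxis [ 0.0001 -0.     -1.    ] F xw,yw,z 0.13102363793541522 0.08198647356603408 -1.024574919512563 M [-0.0752 -0.0517 -0.0147]
t 16.75 TCP [ 0.4475 -0.202   0.0818] x_w 0.4814101910013492 y_w 0.09621054998061598 blade yaw -35.673118178798035 zaxis [ 0.0001  0.     -1.    ] F xw,yw,z -0.402902017974694 0.8718634499335884 2.42491726661825 M [-0.0727 -0.0828  0.0203]
```

```bash
python3 -m jog '[{"wx":0,"wy":0,"wz":0,"dx":0.026,"dy":-0.0186,"dz":0,"hand":0.9},{"wx":0,"wy":0,"wz":0,"dx":0.026,"dy":-0.0186,"dz":0,"hand":0.9},{"wx":0,"wy":0,"wz":0,"dx":0.02,"dy":-0.0143,"dz":0,"hand":0.9},{"wx":0,"wy":0,"wz":0,"dx":0,"dy":0,"dz":0,"hand":0.9}]'>/dev/null; python3 st.py; python3 -m jog '[{"wx":0,"wy":0,"wz":0,"dx":0.01,"dy":-0.0072,"dz":0,"hand":0.9},{"wx":0,"wy":0,"wz":0,"dx":0,"dy":0,"dz":0,"hand":0.9}]'>/dev/null; python3 st.py;
```

```text
t 17.0833 TCP [ 0.4678 -0.2164  0.082 ] x_w 0.5062625759210161 y_w 0.0962792780871901 blade yaw -35.72169912901099 zaxis [ 0.0034 -0.0015 -1.    ] F xw,yw,z 1.2561958205846255 -0.6749818381289772 0.9450006533707912 M [-0.2086 -0.3311  0.0739]
t 17.25 TCP [ 0.4683 -0.2169  0.0818] x_w 0.5069945489207217 y_w 0.09620276290125032 blade yaw -35.68616901926696 zaxis [ 0.0002  0.0001 -1.    ] F xw,yw,z -1.2069800727738134 -1.0592895880284685 2.9795309681724382 M [-0.0217  0.0454 -0.0197]
```

```bash
python3 -m jog '[{"wx":0,"wy":0,"wz":0,"dx":0.008,"dy":-0.0057,"dz":0,"hand":0.9},{"wx":0,"wy":0,"wz":0,"dx":0,"dy":0,"dz":0,"hand":0.9},{"wx":0,"wy":0,"wz":0,"dx":0,"dy":0,"dz":0,"hand":0.9}]'>/dev/null; python3 st.py; python3 -m jog '[{"wx":0,"wy":0,"wz":0,"dx":0.008,"dy":-0.0057,"dz":0,"hand":0.9},{"wx":0,"wy":0,"wz":0,"dx":0,"dy":0,"dz":0,"hand":0.9},{"wx":0,"wy":0,"wz":0,"dx":0,"dy":0,"dz":0,"hand":0.9}]'>/dev/null; python3 st.py;python3 -m jog '[{"wx":0,"wy":0,"wz":0,"dx":0.008,"dy":-0.0057,"dz":0,"hand":0.9},{"wx":0,"wy":0,"wz":0,"dx":0,"dy":0,"dz":0,"hand":0.9},{"wx":0,"wy":0,"wz":0,"dx":0,"dy":0,"dz":0,"hand":0.9}]'>/dev/null; python3 st.py
```

```text
t 17.5 TCP [ 0.469  -0.2176  0.0818] x_w 0.5079397948769219 y_w 0.09607818198263342 blade yaw -35.66381072348097 zaxis [-0.0022  0.0011 -1.    ] F xw,yw,z -4.931878370884697 0.6108629351472932 4.415394600868944 M [0.3379 0.5373 0.0131]
t 17.75 TCP [ 0.4704 -0.2187  0.0816] x_w 0.5097015714234299 y_w 0.09599220850573183 blade yaw -35.65892667793739 zaxis [-0.0035  0.0017 -1.    ] F xw,yw,z -4.422466207792079 0.19191875794978333 5.309558406879272 M [0.4853 0.7166 0.038 ]
t 18.0 TCP [ 0.4719 -0.2198  0.0815] x_w 0.5115691239982142 y_w 0.09594665068877187 blade yaw -35.6562418655441 zaxis [-0.0046  0.0023 -1.    ] F xw,yw,z -5.641782674532014 0.7318475049914466 5.695284488437883 M [0.5242 0.8528 0.0323]
```

```bash
python3 -m jog '[{"wx":0,"wy":0,"wz":0,"dx":0.008,"dy":-0.0055,"dz":0.003,"hand":0.9},{"wx":0,"wy":0,"wz":0,"dx":0,"dy":0,"dz":0,"hand":0.9},{"wx":0,"wy":0,"wz":0,"dx":0,"dy":0,"dz":0,"hand":0.9}]'>/dev/null; python3 st.py; python3 -m jog '[{"wx":0,"wy":0,"wz":0,"dx":0.008,"dy":-0.0055,"dz":0.002,"hand":0.9},{"wx":0,"wy":0,"wz":0,"dx":0,"dy":0,"dz":0,"hand":0.9},{"wx":0,"wy":0,"wz":0,"dx":0,"dy":0,"dz":0,"hand":0.9}]'>/dev/null; python3 st.py
```

```text
t 18.25 TCP [ 0.4741 -0.2214  0.0821] x_w 0.5143402557067698 y_w 0.09594344181926068 blade yaw -35.66438026447339 zaxis [-0.0042  0.002  -1.    ] F xw,yw,z -4.588581707623907 -0.13475574988401348 2.3594645986209946 M [0.4963 0.7905 0.0166]
t 18.5 TCP [ 0.4763 -0.2228  0.0824] x_w 0.5168994366858446 y_w 0.09602611386237168 blade yaw -35.66677400585586 zaxis [-0.004   0.0019 -1.    ] F xw,yw,z -5.721933592894538 -0.18084286947247538 0.3478990867691971 M [0.5962 0.9631 0.0501]
```

```bash
python3 -m jog '[{"wx":-0.0013,"wy":-0.0018,"wz":0,"dx":0.007,"dy":-0.005,"dz":-0.001,"hand":0.9},{"wx":0,"wy":0,"wz":0,"dx":0,"dy":0,"dz":0,"hand":0.9},{"wx":0,"wy":0,"wz":0,"dx":0,"dy":0,"dz":0,"hand":0.9}]'; python3 st.py
python3 - <<'E'
from m import *
for q in('electrode','gauge','anvil','head'):
  for c in('scene','top'):
    if q=='electrode': r.snapshot(c)
    print(q,c,[(np.round(x['bbox']).tolist(),round(x['p'],2)) for x in r.search_frame(c,q)[:1]])
E
```

```text
clock: 18.75
tool_pos: [0.478, -0.2242, 0.0822]
eef_rot: [0.31, 0.951, -0.0, 0.0]
contact_force: [-4.3, 3.5, 0.1]
opening: 0.155
finger_force: 30.0
t 18.75 TCP [ 0.478  -0.2242  0.0822] x_w 0.5191229566482481 y_w 0.09596540730792516 blade yaw -35.670858278316466 zaxis [-0.0003 -0.0009 -1.    ] F xw,yw,z -5.542302942428012 0.2928334104144737 0.05885417496668948 M [0.6586 0.9571 0.024 ]
electrode scene [([355.0, 136.0, 371.0, 151.0], 0.55)]
electrode top []
gauge scene [([293.0, 189.0, 329.0, 223.0], 0.61)]
gauge top []
anvil scene [([290.0, 188.0, 324.0, 220.0], 0.59)]
anvil top [([319.0, 178.0, 354.0, 198.0], 0.67)]
head scene [([319.0, 158.0, 323.0, 180.0], 0.62)]
head top [([344.0, 179.0, 378.0, 202.0], 0.75)]
```

```bash
python3 -m jog '[{"wx":0,"wy":0,"wz":0,"dx":0,"dy":0,"dz":0,"hand":0.9},{"wx":0,"wy":0,"wz":0,"dx":0,"dy":0,"dz":0,"hand":0.9},{"wx":0,"wy":0,"wz":0,"dx":0,"dy":0,"dz":0,"hand":0.9},{"wx":0,"wy":0,"wz":0,"dx":0,"dy":0,"dz":0,"hand":0.9},{"wx":0,"wy":0,"wz":0,"dx":0,"dy":0,"dz":0,"hand":0.9}]'>/dev/null; python3 st.py; python3 look.py w14 gauge; python3 - <<'E'
from m import *
from h import *
im=cv2.imread('pics/w14.png');g=im.max(2)
for v in (340,350,360):
    print(v,''.join('#' if x>150 else '+' if x>90 else '.' for x in g[v,280:365]))
im=cv2.imread('pics/w13.png');g=im.max(2)
for v in (340,350,360):
    print(v,''.join('#' if x>150 else '+' if x>90 else '.' for x in g[v,280:365]))
E
```

```text
t 19.6667 TCP [ 0.4781 -0.2241  0.0822] x_w 0.5191084063229472 y_w 0.09602489365476487 blade yaw -35.66630779868665 zaxis [-0.0002 -0.0008 -1.    ] F xw,yw,z -4.92974562063061 -0.7380330532421048 -0.1461001387881462 M [0.5731 0.8797 0.0045]
[0.3506 0.8501 0.     1.9893 0.0028 0.3022 1.2883] [ 0.4781 -0.2241  0.0822]
gauge 0.8 [306. 234. 338. 365.] centroid 321.4 289.2
340 ......................++++++++++++++++++++++++++++++++++++++###############..........
350 .......................+++++++++++++++++++++++++++++++++++++##################+......
360 ........................+++++++++++++++++++++++++++++++++######################+.....
340 ......+##########++++.....++++############++++++++###+...............................
350 .....+########+..............+#######################+########################.......
360 ...+########+................+#######################++#########################.....
```

```bash
python3 -c "
from plant import r;print(r.finish_job())"
```

```text
the job is handed in; nothing more can be done
None
```

The job is handed in: the turret clicked over with the anvil under the upper electrode. The gauge is held flat and centred at about 1 mm of lift (worked out from its travel past first contact, not seen), dragging at about 5 N; on the way the turret stalled once about 11° short and I re-gripped with the tool turned.

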